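Check an analyser with both faces of its reference block

ROBOT

A 6-joint arm with a two-finger parallel gripper is mounted at the origin on the work surface. World frame = base frame: x ahead of the robot, y to its left, z up, the work surface at z = 0. Lengths are in m, angles in rad, forces in N, time in s.
With the tool pointing down it reaches from about 0.4 to 0.925 m from the base axis. Payload 3.4 kg.
Tool frame: the origin (TCP) lies on the mounting face of the last link; the fingertips stand 173 mm ahead of it and the grasp point (between the pads) lies env.pinch_z ahead of it (env.pinch_z is the distance from the TCP to the grasp point, in m); z points along the fingers, y is the line along which they close (so a half turn about z gives the same grasp; the last joint's range is limited). The gripper opens to 85 mm and grips with 20 to 120 N. Pads are 22 mm wide; open, the fingers measure 114 mm over their backs; the gripper's body (76 mm by 85 mm) begins 54 mm behind the grasp point. The pads swing forward as they close: fully open they stand 13 mm farther back than shut.
Start: joints at [-1.306, 0.307, 1.506, -0, 1.328, -0.073], TCP at [0.191, -0.543, 0.405] pointing down, gripper open.
Joint ranges: [-3.12, 3.12], [-1.05, 2.28], [0.14, 2.33], [-1.42, 4.57], [0.1, 2.73], [-2.68, 2.68]. Speed limits (rad/s): [2.57, 2.57, 3.14, 3.14, 3.14, 3.14].

INTERFACE

Orientations are given as a rotation vector (axis times angle).
In Python, from bench import env gives the robot as it stands.
- The arm moves only by the shell command python3 -m crank 'ROWS' [FORCE]. ROWS is text: rows parted by semicolons, each of 5 numbers parted by spaces: the opening, from -1 (shut) to 1 (fully open), then the shift along the tool's x, y, z scaled (see below), then the turn about the tool's z scaled (see below). A call has 1 to 10 rows; each row is the pose to reach, as a shift and turn from the pose commanded when the call began, along the tool's axes at that moment, turning the shorter way round; what a row does not reach only later rows make up. The controller multiplies each number of a shift by 100 mm and each number of a turn by pi rad. A row lasts 1/12 s, in which the tool goes at most 41.7 mm and 7.16 degrees, less where a joint would pass 70% of its speed; a pose out of reach is approached as far as the arm can. A call with a number of a shift or a turn outside -1 to 1 is refused whole. A call with a gripper value outside its range is refused whole. The fingers move at their own pace and stop on an object; FORCE is the grip in N (left out, the last holds). Time passes only in rows, so rows that repeat a pose let the fingers close. It gives the time, the measured TCP pose, the force, the opening and the grip force at its end, in the units of the state.
- env.get_obs(): the state, without advancing time (a new reading comes with each control period).
- env.grab_frame(name): name is "scene" or "top" or "wrist"; returns the picture (480x640x3 uint8, red, green, blue); there is no depth.
- env.camera_model(name): a dict with "fx", "fy", "cx", "cy" (pixels), "k1" (the pictures are not rectified: a ray, as slopes to the right and down, at radius r is drawn at 1 + k1 r^2 times it, then the intrinsics apply), "extrinsics" (4x4, takes a point from world to camera coordinates). Camera axes: x right, y up, looking along -z (the intrinsics and any distortion apply to the point x, -y, -z); pixel columns grow to the right and rows downward; lengths in m; the calibration is good to about 2 mm. A picture is of the moment at which its call begins: read the wrist's pose just before it. camera_model takes no time and is no camera call; for the wrist camera it gives the pose at the moment of the call.
- env.hand_in(): hands the job in; it is judged then, once.
The state is a dict: "time_s": time; "joint_positions": joint angles; "joint_velocities": joint speeds; "joint_torque": joint torques, N m; "position": TCP position; "tool_rot": TCP orientation; "force": force on the tool from outside, world axes, zero at the start; "ft_torque": the same for the moment, N m; "finger_gap": finger opening in m; "grip_force": force on a finger pad.
Only numpy, scipy, OpenCV 4.12 (cv2) and the standard library are available. Lean on these libraries where they do the work, as an engineer would, in place of code of your own. Each camera call takes 0.05 s, during which the arm holds its last target. There are 200 camera calls.

TASK

Check the blue analyser with its grey two-faced reference block: slide the block up to the analyser's sprung nose plate so that the face with the round metal window presses the plate fully home, square and centred, and hold it there for a moment. Then draw the block back, turn it a quarter turn and slide it in again so that the face with the two metal bars presses the plate fully home, square and centred, and leave it standing like that. Keep the block flat on the bench the whole time (slide it, for instance with the fingers in the well in its top; do not lift or tip it) and leave the other things on the bench where they stand.

Things in the scene. Friction and masses are not known exactly. Their poses are not given: they have to be found in the camera images.
- analyser: Blue hand-held analyser lying fixed in a low black dock on the bench, about 240 long, 110 wide, 62 high; black screen and grey buttons on top. Origin on the bench, under the middle of the front of the sprung nose plate when that is out. +x points from the nose plate into the analyser (the direction in which the plate is pressed), z up. The nose plate is before its housing on the -x side.
- nose (a joint): Travel of the steel nose plate into the analyser, m: 0 = out (sprung), 0.012 = fully home against its stop. A weak spring, about 1 N when home: the block stays put by its own friction when it is let go.
- nose_face (a point): Middle of the front of the upright steel nose plate (90 wide, 36 high, from 6 to 42 above the bench, 8 thick); it moves with the plate. The front is flat and looks along the analyser's -x. Behind the plate is a gap of 15, then the housing.
- block: Loose grey plastic reference block, 90 (its x) by 110 (its y) by 45 high, about 0.42 kg, too wide to grasp across. Origin at the centre of its underside, z up. An open finger well in the middle of its top, 40 (x) by 76 (y), 30 deep with upright walls, its floor 15 above the bench; the rim is 25 wide on the x sides and 17 wide on the y sides.
- round_face (a point): Middle of the block's round-window face: the 110 wide side at its +x, 45 from the block's origin, 22.5 above the bench. It has one round metal disc of 28 diameter; a small round metal disc (18) in the top rim marks this side from above.
- bars_face (a point): Middle of the block's bars face: the 90 wide end at its +y, 55 from the block's origin, 22.5 above the bench. It has two upright metal bars 12 by 30; two small metal squares (12) in the top rim mark this end from above. The other two sides are plain.
- bottle_tall: Amber reagent bottle, white cap, 32 diameter, 75 high, standing loose. Origin at the centre of its underside.
- bottle_short: Amber reagent bottle, blue cap, 32 diameter, 62 high, standing loose. Origin at the centre of its underside.
- jar: White jar, 42 diameter, 50 high, standing loose. Origin at the centre of its underside.
- slide_box: Closed green plastic box, 102 (x) by 72 (y) by 39 high, loose. Origin at the centre of its underside.
- spot_tray: White shallow spot tray, 45 (x) by 90 (y) by 12 high, loose. Origin at the centre of its underside.
Things that resemble listed ones, but are neither listed nor needed, are in the scene too. What is shaped like the block but orange is not meant.

How it is judged:
By the outcome, as a careful person would: the job done as asked, in the order asked, and still so for the second after the job is handed in, with the robot touching nothing.
It also fails if it takes over 64 s, if anything falls off the work surface, if the arm or the gripper's body presses on something with over 40 N, if the wrist force passes 120 N, or if a joint passes its speed limit or range.

## Working session

There is one attempt and no reset: what is moved stays moved. The work goes in short steps, Python scripts to look and compute and a shell command to move; the robot and the scene stay as the last step left them, time stands still between calls to the robot, and variables do not carry over. Pictures are saved under pics/ and viewed, at most 10 in all, crops included, and the job is handed in when it is done.

```bash
ls; mkdir -p pics; python3 - <<'E'
from bench import env
import cv2
o=env.get_obs();print(o, env.pinch_z)
for n in("scene","top"):
    cv2.imwrite(f"pics/{n}0.png",cv2.cvtColor(env.grab_frame(n),cv2.COLOR_RGB2BGR)); print(n,env.camera_model(n))
E
```

```text
pics
{'time_s': 0.0, 'joint_positions': array([-1.30648962e+00,  3.07600203e-01,  1.50767818e+00, -5.09950436e-05,
        1.32838955e+00, -7.34651410e-02]), 'joint_velocities': array([ 0.00018761,  0.00021397,  0.00108432,  0.00140317, -0.00025975,
        0.00133991]), 'joint_torque': array([ 2.37398199e-03, -4.57550061e+01, -2.51919276e+01,  2.32858738e-04,
        1.30496122e-02, -1.61104145e-05]), 'position': array([ 0.1904447 , -0.54218734,  0.40376327]), 'tool_rot': array([-3.09486101e+00, -5.27724751e-01,  3.87717949e-04]), 'force': array([-0.97855287,  0.09758983,  0.39055579]), 'ft_torque': array([-0.01573679,  0.00941364, -0.04170273]), 'grip_force': 0.0, 'finger_gap': 0.08524884853817426} 0.1547
scene {'fx': 522.5858436933405, 'fy': 522.5858436933405, 'cx': 316.1650663459409, 'cy': 237.1816608491842, 'k1': -0.04819868147209146, 'extrinsics': array([[-0.64826997,  0.76131407, -0.01212182,  0.34767808],
       [-0.53916115, -0.44774584,  0.71332245,  0.28043719],
       [ 0.53763492,  0.46896114,  0.70073115, -1.17400466],
       [ 0.        ,  0.        ,  0.        ,  1.        ]])}
top {'fx': 504.723587709819, 'fy': 504.723587709819, 'cx': 323.40291846509416, 'cy': 232.61071761876434, 'k1': -0.10095686308873364, 'extrinsics': array([[-4.82264973e-02, -9.98836352e-01,  3.82739394e-04,
         2.49494871e-02],
       [ 9.70658753e-01, -4.67756262e-02,  2.35867815e-01,
        -5.75437553e-01],
       [-2.35575445e-01,  1.17465879e-02,  9.71785073e-01,
        -7.01421985e-01],
       [ 0.00000000e+00,  0.00000000e+00,  0.00000000e+00,
         1.00000000e+00]])}
```

View pics/top0.png

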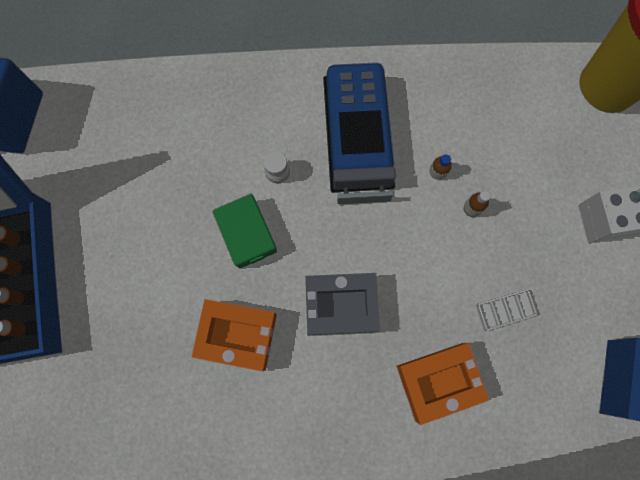

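View pics/scene0.png

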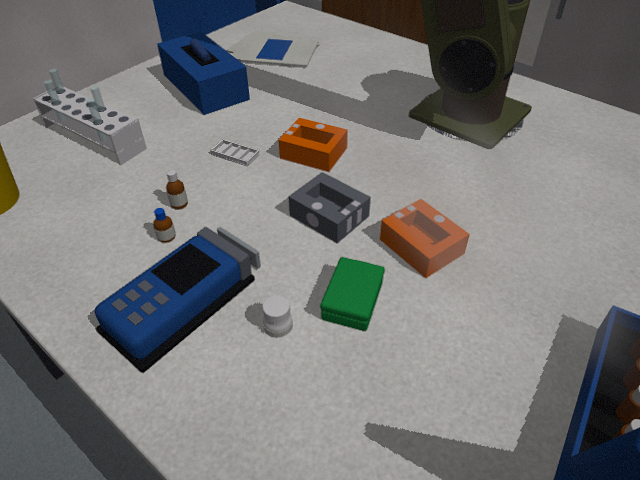

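Candidates in the top view are the grey block (342,304), the orange look-alikes (233,335) and (443,384), and the rack at right (615,213). The grey block is the match: its disc (341,282) is toward the analyser and its squares (311,296/309) are on the left end. The nose plate is at (365,196). In the scene view the block is at (330,205) and the plate at (240,247).

```bash
cat > h.py <<'E'
import numpy as np, cv2
from bench import env
def ray(n,px,m=None):
    m=m or env.camera_model(n); E=m["extrinsics"]
    K=np.array([[m["fx"],0,m["cx"]],[0,m["fy"],m["cy"]],[0,0,1.]])
    u=cv2.undistortPoints(np.array(px,float).reshape(-1,1,2),K,np.array([m["k1"],0,0,0.])).reshape(-1,2)
    d=np.c_[u[:,0],-u[:,1],-np.ones(len(u))]@E[:3,:3]
    return -E[:3,:3].T@E[:3,3], d/np.linalg.norm(d,axis=1)[:,None]
def plane(n,px,z,m=None):
    c,d=ray(n,px,m); return (c+d*((z-c[2])/d[:,2])[:,None])[:,:2]
def tri(c1,d1,c2,d2):
    A=sum(np.eye(3)-np.outer(d,d) for d in(d1,d2)); b=sum((np.eye(3)-np.outer(d,d))@c for c,d in((c1,d1),(c2,d2)))
    return np.linalg.solve(A,b)
def blobs(img,box,thr,amin=10):
    x,y,X,Y=box; g=cv2.cvtColor(img[y:Y,x:X],cv2.COLOR_RGB2GRAY)
    n,l,s,c=cv2.connectedComponentsWithStats((g>thr).astype(np.uint8))
    return [(c[i]+[x,y],s[i,4]) for i in range(1,n) if s[i,4]>=amin]
E
python3 - <<'E'
from h import *
t=cv2.imread("pics/top0.png");s=cv2.imread("pics/scene0.png")
a=cv2.resize(t[175:345,295:405],None,fx=3.5,fy=3.5,interpolation=cv2.INTER_CUBIC)
b=cv2.resize(s[170:290,215:385],None,fx=2.35,fy=2.35,interpolation=cv2.INTER_CUBIC)
b=cv2.copyMakeBorder(b,0,a.shape[0]-b.shape[0],0,0,cv2.BORDER_CONSTANT)
cv2.imwrite("pics/c1.png",np.hstack([a,b])); print(a.shape,b.shape)
for i in blobs(t[...,::-1].copy(),(305,272,379,334),130): print("t",i)
for i in blobs(s[...,::-1].copy(),(288,175,372,240),130): print("s",i)
for n in("top","scene"): print(ray(n,[[300,200]])[0])
E
```

```text
(595, 385, 3) (595, 400, 3)
t (array([330.54961832, 272.64122137]), np.int32(131))
t (array([342.64102564, 281.79487179]), np.int32(39))
t (array([337.    , 282.1875]), np.int32(16))
t (array([310.82758621, 293.62068966]), np.int32(29))
t (array([305.26, 318.12]), np.int32(50))
t (array([311.83333333, 311.66666667]), np.int32(30))
s (array([297.44753086, 181.74382716]), np.int32(324))
s (array([358.4736211 , 201.08273381]), np.int32(834))
s (array([355.39285714, 203.14285714]), np.int32(28))
s (array([316.74509804, 205.45098039]), np.int32(51))
s (array([345.09375, 211.59375]), np.int32(32))
s (array([301.28169014, 231.47887324]), np.int32(497))
[0.39451893 0.00624332 0.81734906]
[1.007776   0.41143493 0.62683399]
```

View pics/c1.png

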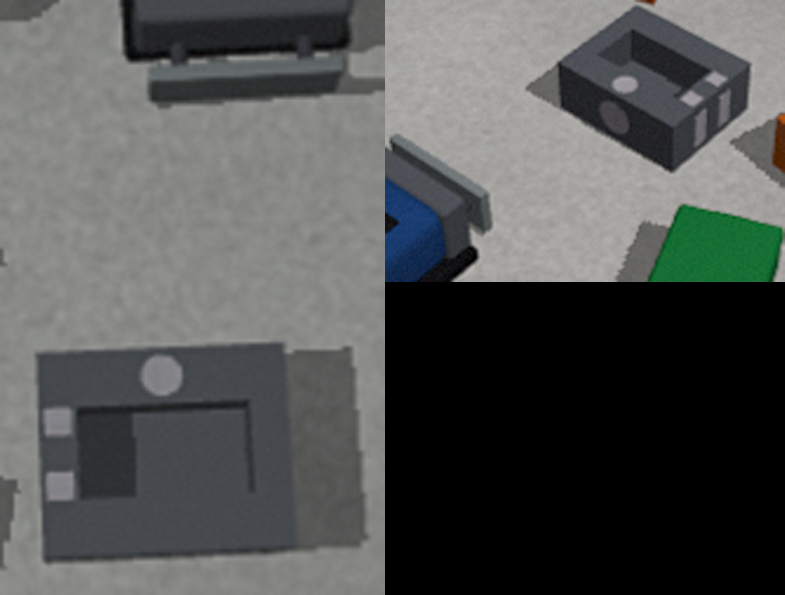

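The crop confirms the grey block. Its disc rim is at crop (161,376), its squares at (57,421) and (60,486), and the nose plate's front runs from (150,100) to (340,93).

```bash
python3 - <<'E'
from h import *
f=lambda p:np.array(p)/3.5+[295,175]-.36
g=lambda p:(np.array(p)-[385,0])/2.35+[215,170]-.29
tt=f([[161,376],[57,421],[60,486],[37,353],[285,344],[296,549],[44,561]]);ss=g([[625,85],[690,100],[714,79],[674,117],[559,64],[643,8],[750,64]])
c1,d1=ray("top",tt);c2,d2=ray("scene",ss)
# scene corners: +x+y, +x-y, -x-y, -x+y
for a,b in zip(d1,d2): print("tri",tri(c1,a,c2,b).round(4))
P=plane("top",tt,.045);print(P.round(4),P[3:].mean(0))
print(plane("scene",ss,.045).round(4))
print("plate top-front edge",plane("top",f([[150,80],[343,67]]),.042).round(4),"bottom",plane("top",f([[150,102],[342,93]]),.006).round(4))
print("analyser housing front bottom", plane("top",f([[125,55],[348,45]]),.0).round(4))
E
```

```text
tri [ 0.5025 -0.0261  0.0445]
tri [0.4851 0.0202 0.0444]
tri [0.4567 0.02   0.0451]
tri [0.5139 0.0279 0.053 ]
tri [ 0.5139 -0.0814  0.0422]
tri [ 0.4231 -0.0785  0.0419]
tri [0.4248 0.0286 0.0432]
[[ 0.5022 -0.0258]
 [ 0.4846  0.0207]
 [ 0.4563  0.0206]
 [ 0.515   0.0283]
 [ 0.5137 -0.0814]
 [ 0.4241 -0.0799]
 [ 0.4244  0.0289]] [ 0.46933173 -0.02602695]
[[ 0.5031 -0.0261]
 [ 0.486   0.02  ]
 [ 0.457   0.0192]
 [ 0.5071  0.0224]
 [ 0.5161 -0.0786]
 [ 0.4253 -0.074 ]
 [ 0.4268  0.0293]]
plate top-front edge [[ 0.6395 -0.0286]
 [ 0.6415 -0.1179]] bottom [[ 0.6398 -0.0296]
 [ 0.6399 -0.1221]]
analyser housing front bottom [[ 0.666  -0.019 ]
 [ 0.6661 -0.128 ]]
```

```bash
cat > go.py <<'E'
import sys,numpy as np
from bench import env
from scipy.spatial.transform import Rotation as R
def need(x,y,z,yaw):
    o=env.get_obs(); r=R.from_rotvec(o["tool_rot"]); M=r.as_matrix()
    s=M.T@(np.array([x,y,z])-o["position"])
    tgt=R.from_euler("z",yaw,degrees=True)*R.from_euler("x",180,degrees=True)
    e=(r.inv()*tgt).as_rotvec()
    print("t%.2f pos"%o["time_s"],o["position"].round(4),"yaw %.2f"%np.degrees(np.arctan2(M[1,0],M[0,0])),"tilt",(M[:2,2]).round(4),"F",o["force"].round(1),"gap %.4f grip %.1f q6 %.2f"%(o["finger_gap"],o["grip_force"],o["joint_positions"][5]))
    print("need units",(s*10).round(4),"turn",(e/np.pi).round(4))
need(*map(float,sys.argv[1:5]))
E
python3 go.py 0.4695 -0.026 0.33 179.5
```

```text
t0.10 pos [ 0.1904 -0.5422  0.4039] yaw 19.35 tilt [-0.0005  0.0018] F [-0.2  0.2  0.3] gap 0.0856 grip 0.0 q6 -0.07
need units [ 4.3433 -3.9444  0.7467] turn [-1.000e-04 -8.000e-04 -8.897e-01]
```

```bash
for i in 1 2 3 4; do python3 -m crank '0.2 0.9 -0.8 0.15 0;0.2 0.9 -0.8 0.15 0;0.2 0.9 -0.8 0.15 0;0.2 0.9 -0.8 0.15 0;0.2 0.9 -0.8 0.15 0'|tail -3; done; python3 go.py 0.4695 -0.026 0.33 179.5
```

```text
force: [0.3, -0.7, -0.3]
finger_gap: 0.0514
grip_force: 0.0
force: [1.0, 0.0, 0.0]
finger_gap: 0.0513
grip_force: 0.0
force: [-1.2, 0.0, 0.0]
finger_gap: 0.0512
grip_force: 0.0
force: [-0.7, 0.2, -0.5]
finger_gap: 0.0509
grip_force: 0.0
t1.77 pos [ 0.4253 -0.1222  0.3448] yaw 19.47 tilt [ 0.0006 -0.0014] F [-0.7  0.2 -0.5] gap 0.0509 grip 0.0 q6 0.86
need units [ 0.7372 -0.7596  0.1472] turn [ 2.000e-04  7.000e-04 -8.891e-01]
```

```bash
python3 -m crank '-0.2 0.74 -0.76 0.15 -0.25;-0.2 0.74 -0.76 0.15 -0.25;-0.2 0.74 -0.76 0.15 -0.25;-0.2 0.74 -0.76 0.15 -0.25;-0.2 0.74 -0.76 0.15 -0.25;-0.2 0.74 -0.76 0.15 -0.25;-0.2 0.74 -0.76 0.15 -0.25' >/dev/null
python3 -m crank '-0.2 0 0 0 -0.38;-0.2 0 0 0 -0.38;-0.2 0 0 0 -0.38;-0.2 0 0 0 -0.38;-0.2 0 0 0 -0.38;-0.2 0 0 0 -0.38;-0.2 0 0 0 -0.38;-0.2 0 0 0 -0.38;-0.2 0 0 0 -0.38;-0.2 0 0 0 -0.38'>/dev/null
python3 -m crank '-0.2 0 0 0 -0.26;-0.2 0 0 0 -0.26;-0.2 0 0 0 -0.26;-0.2 0 0 0 -0.26;-0.2 0 0 0 -0.26;-0.2 0 0 0 -0.26;-0.2 0 0 0 -0.26;-0.2 0 0 0 -0.26'
python3 go.py 0.4695 -0.026 0.33 179.5
python3 - <<'E'
from h import *
import pickle
m=env.camera_model("wrist");im=env.grab_frame("wrist");print(m["fx"],m["cx"],m["cy"],m["k1"],m["extrinsics"].round(3))
pickle.dump(m,open("w1.pkl","wb"));cv2.imwrite("pics/w1.png",im[...,::-1])
E
```

```text
time_s: 3.85
position: [0.4693, -0.0281, 0.3301]
tool_rot: [0.015, 3.14, -0.002]
force: [-0.0, 0.2, 0.1]
finger_gap: 0.0343
grip_force: 0.0
t3.85 pos [ 0.4693 -0.0281  0.3301] yaw 179.44 tilt [ 0.0011 -0.0014] F [-0.   0.2  0.1] gap 0.0343 grip 0.0 q6 -1.71
need units [-0.0023  0.0215  0.0011] turn [-0.0005  0.0003 -0.0003]
380.4886273212175 323.68773437652794 236.13599613364647 -0.023120971468478857 [[ 0.01   1.    -0.001  0.025]
 [-0.944  0.009 -0.33   0.461]
 [-0.33   0.004  0.944 -0.157]
 [ 0.     0.     0.     1.   ]]
```

View pics/w1.png

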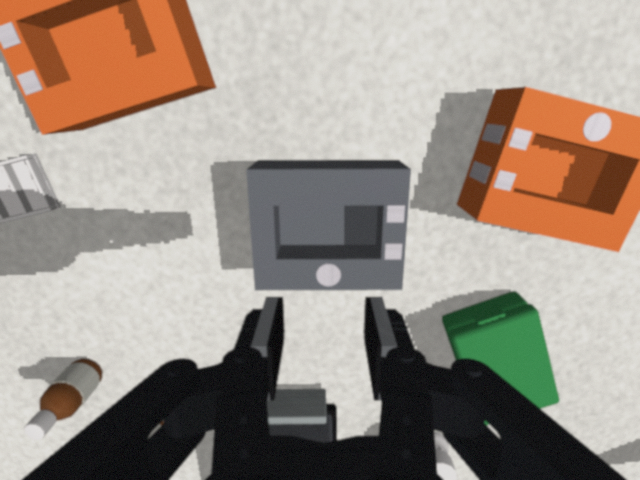

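The wrist view shows the grey block's top with corners near (249,169), (409,169), (403,289) and (255,290). The disc is at (328,275), the squares at (395,214) and (393,251), and the nose at (298,405) between the fingers.

```bash
python3 - <<'E'
from h import *
import pickle
m=pickle.load(open("w1.pkl","rb"))
p=[[248,169],[409,169],[403,289.5],[255,290],[328,275],[395.5,214],[393,251.5]]
P=plane("wrist",p,.045,m);print(P.round(4),P[:4].mean(0))
for i in ((0,3),(1,2)):
  d=P[i[1]]-P[i[0]];print(np.degrees(np.arctan2(d[1],d[0])))
for i in ((0,1),(3,2)):
  d=P[i[1]]-P[i[0]];print(np.degrees(np.arctan2(-d[0],d[1])))
# analyser yaw from top: fit blue body edges
t=cv2.imread("pics/top0.png");h=cv2.cvtColor(t,cv2.COLOR_BGR2HSV)
k=cv2.inRange(h,(100,100,50),(125,255,255));
L=[];Rr=[]
for y in range(80,165,3):
  x=np.where(k[y,310:410])[0]+310; L.append([x.min()-.5,y]);Rr.append([x.max()+.5,y])
for z in(.062,.05):
 for e in(L,Rr):
  q=plane("top",e,z); f=np.polyfit(q[:,0],q[:,1],1); print(z,np.degrees(np.arctan(f[0])),np.polyval(f,.64), np.abs(np.polyval(f,q[:,0])-q[:,1]).max())
E
```

```text
[[ 0.4241 -0.0794]
 [ 0.4251  0.0285]
 [ 0.5151  0.0298]
 [ 0.5145 -0.0809]
 [ 0.5026 -0.0262]
 [ 0.4564  0.0211]
 [ 0.4844  0.0208]] [ 0.46967411 -0.02549364]
-0.986115853028529
0.8152506468970063
-0.5392857233555429
-0.3131865177122361
0.062 0.6115809646891929 -0.022350318985252138 0.000818881864529674
0.062 0.37489798396240914 -0.11959497398277698 0.000788415591252159
0.05 0.6115809646891931 -0.02284620669030087 0.0008318911907416217
0.05 0.37489798396240154 -0.12161964660465781 0.0008009409090805747
```

```bash
python3 -m crank '-0.2 -0.95 0.25 0 0;-0.2 -0.95 0.25 0 0;-0.2 -0.95 0.25 0 0;-0.2 -0.95 0.25 0 0' >/dev/null
python3 -m crank '-0.2 -0.95 0.25 0 0;-0.2 -0.95 0.25 0 0;-0.2 -0.95 0.25 0 0;-0.2 -0.95 0.25 0 0;-0.2 -0.95 0.25 0 0;-0.2 -0.95 0.25 0 0' |head -3
python3 - <<'E'
from h import *
import pickle
m=env.camera_model("wrist");im=env.grab_frame("wrist")
pickle.dump(m,open("w2.pkl","wb"));cv2.imwrite("pics/w2.png",im[...,::-1])
E
```

```text
time_s: 4.73
position: [0.6576, 0.0222, 0.3292]
tool_rot: [-0.015, -3.138, 0.001]
```

View pics/w2.png

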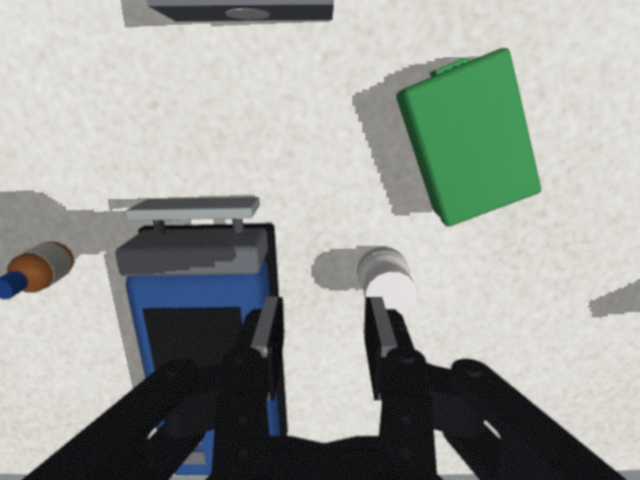

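The nose plate shows at (128–258, 197–218), and the housing and blue body are below it.

```bash
python3 - <<'E'
import cv2
a=cv2.imread("pics/w2.png")[185:285,105:285]
cv2.imwrite("pics/c2.png",cv2.resize(a,None,fx=4.4,fy=4.4,interpolation=cv2.INTER_CUBIC))
E
```

```text
(no output)
```

View pics/c2.png

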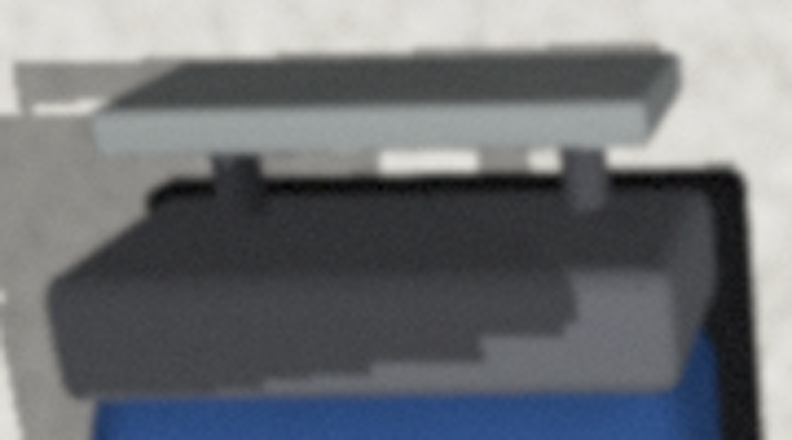

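The light strip is the plate's top: front edge (93,112)–(648,100), rear edge (100,152)–(640,145), and the front's bottom edge (187,62)–(680,54), all in crop pixels.

```bash
python3 - <<'E'
from h import *
import pickle
m=pickle.load(open("w2.pkl","rb"))
f=lambda p:np.array(p)/4.4+[105,185]-.39
for n,p,z in(("topfront",[[93,112],[648,100]],.042),("toprear",[[100,152],[640,145]],.042),("botfront",[[187,62],[680,54]],.006)):
  P=plane("wrist",f(p),z,m);d=P[1]-P[0];print(n,P.round(4),P.mean(0).round(4),np.degrees(np.arctan2(-d[0],d[1])))
# height check with top view
q=lambda p:np.array(p)/3.5+[295,175]-.36
c1,d1=ray("wrist",f([[93,112],[648,100]]),m);c2,d2=ray("top",q([[343,67],[150,80]]))
for a,b in zip(d1,d2): print("tri",tri(c1,a,c2,b).round(4))
E
python3 go.py 0.4695 -0.0255 0.25 179.7
```

```text
topfront [[ 0.6394 -0.1177]
 [ 0.6383 -0.0285]] [ 0.6389 -0.0731] 0.6507878868603142
toprear [[ 0.646  -0.1177]
 [ 0.6458 -0.0303]] [ 0.6459 -0.074 ] 0.17492894730938144
botfront [[ 0.6398 -0.1184]
 [ 0.6393 -0.0292]] [ 0.6395 -0.0738] 0.31059787920762216
tri [ 0.6402 -0.1176  0.0427]
tri [ 0.6384 -0.0283  0.0436]
t4.78 pos [0.6574 0.0224 0.3294] yaw 179.46 tilt [-0.0026 -0.0004] F [-1.   0.2 -0.5] gap 0.0340 grip 0.0 q6 -1.59
need units [ 1.8727 -0.496   0.7994] turn [-0.0001 -0.0008 -0.0013]
```

```bash
python3 -m crank '-0.2 0.95 -0.25 0 0;-0.2 0.95 -0.25 0 0;-0.2 0.95 -0.25 0 0;-0.2 0.95 -0.25 0 0' 20 >/dev/null
python3 -m crank '-0.2 0.92 -0.25 0.8 0;-0.2 0.92 -0.25 0.8 0;-0.2 0.92 -0.25 0.8 0;-0.2 0.92 -0.25 0.8 0;-0.2 0.92 -0.25 0.8 0;-0.2 0.92 -0.25 0.8 0' >/dev/null
python3 go.py 0.4697 -0.0255 0.192 179.7
```

```text
t5.62 pos [ 0.4724 -0.0254  0.2502] yaw 179.50 tilt [ 0.0022 -0.0002] F [1.5 0.6 1.1] gap 0.0343 grip 0.0 q6 -1.71
need units [ 0.0283 -0.0007  0.5824] turn [-0.0001  0.0007 -0.0011]
```

```bash
python3 -m crank '-0.2 0.03 0 0.3 0;-0.2 0.03 0 0.58 0;-0.2 0.03 0 0.58 0;-0.2 0.03 0 0.58 0' 20
python3 -m crank '0.3 0 0 0 0;0.3 0 0 0 0;0.3 0 0 0 0;0.3 0 0 0 0;0.3 0 0 0 0' 20; python3 go.py 0.4697 -0.0255 0.192 179.7
python3 - <<'E'
from h import *
t=env.grab_frame("scene")[...,::-1][130:280,230:430]
cv2.imwrite("pics/s3.png",cv2.resize(t,None,fx=3.5,fy=3.5))
E
```

```text
time_s: 5.95
position: [0.4703, -0.0251, 0.1918]
tool_rot: [0.012, 3.141, 0.0]
force: [0.6, 0.5, 0.9]
finger_gap: 0.0346
grip_force: 0.0
time_s: 6.37
position: [0.4697, -0.0251, 0.1929]
tool_rot: [0.012, 3.138, -0.001]
force: [0.5, 1.6, 4.8]
finger_gap: 0.0494
grip_force: 23.4
t6.37 pos [ 0.4697 -0.0251  0.1929] yaw 179.56 tilt [ 0.0036 -0.0004] F [0.5 1.6 4.8] gap 0.0494 grip 23.4 q6 -1.71
need units [ 0.0005 -0.0041  0.0094] turn [-0.0001  0.0011 -0.0008]
```

View pics/s3.png

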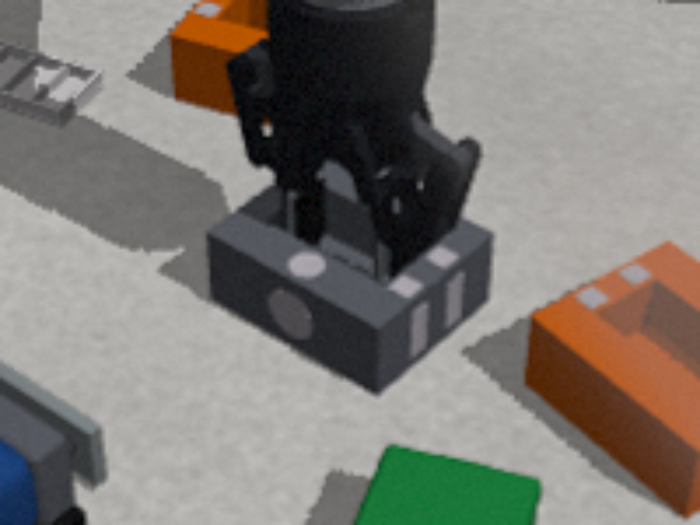

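```bash
python3 -m crank '0.3 -0.1 -0.05 0 0;0.3 -0.2 -0.1 0 0;0.3 -0.3 -0.17 0 -0.005;0.3 -0.4 -0.24 0 -0.005;0.3 -0.5 -0.3 0 -0.005;0.3 -0.6 -0.36 0 -0.005;0.3 -0.7 -0.43 0 -0.005;0.3 -0.8 -0.48 0 -0.005;0.3 -0.88 -0.48 0 -0.005;0.3 -0.88 -0.48 0 -0.005' 20; python3 go.py 0.6063 -0.0738 0.192 180.4
python3 - <<'E'
from h import *
t=env.grab_frame("top")[...,::-1][160:320,290:430]
cv2.imwrite("pics/t3.png",cv2.resize(t,None,fx=3.7,fy=3.7,interpolation=cv2.INTER_CUBIC))
E
```

```text
time_s: 7.25
position: [0.5564, -0.0739, 0.1928]
tool_rot: [0.012, -3.141, -0.0]
force: [-2.1, -1.5, 9.6]
finger_gap: 0.0488
grip_force: 26.0
t7.25 pos [ 0.5564 -0.0739  0.1928] yaw -179.56 tilt [-0.0009  0.0002] F [-2.1 -1.5  9.6] gap 0.0488 grip 26.0 q6 -1.79
need units [-0.4994 -0.0025  0.0078] turn [ 0.0001 -0.0003  0.0002]
```

View pics/t3.png

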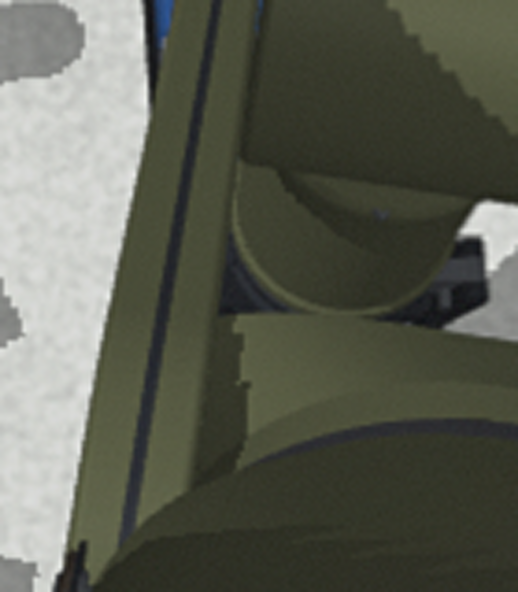

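The arm hides the block in the top view, so I'll check it numerically from the marks in the scene view.

```bash
cat > est.py <<'E'
import sys
from h import *
def proj(n,X):
    m=env.camera_model(n);E=m["extrinsics"];c=(E[:3,:3]@np.array(X,float).T).T+E[:3,3]
    u=c[:,:2]/-c[:,2:]*[1,-1];u*=1+m["k1"]*(u**2).sum(1,keepdims=True)
    return u*m["fx"]+[m["cx"],m["cy"]]
def est(n,x,y,yaw,R=9):
    a=np.radians(yaw);M=np.array([[np.cos(a),-np.sin(a)],[np.sin(a),np.cos(a)]])
    L=np.array([[.0325,0],[.0145,.0465],[-.0145,.0465]])
    W=np.c_[L@M.T+[x,y],[.045]*3];p=proj(n,W);im=cv2.cvtColor(env.grab_frame(n),cv2.COLOR_RGB2GRAY)
    for i in range(3):
        u,v=np.round(p[i]).astype(int);g=im[v-R:v+R+1,u-R:u+R+1]
        if g.size==0: print(n,i,"out",p[i]);continue
        t,b=cv2.threshold(g,0,255,cv2.THRESH_OTSU);k,l,s,c=cv2.connectedComponentsWithStats(b)
        for j in range(1,k):
            if s[j,4]>12: q=c[j]+[u-R,v-R];print(n,i,"pred",p[i].round(1),"got",q.round(1),"area",s[j,4],"world",plane(n,[q],.045)[0].round(4),"want",W[i,:2].round(4))
est(sys.argv[1],*map(float,sys.argv[2:5]))
E
python3 est.py scene 0.5564 -0.0739 0.4
```

```text
scene 0 pred [261.1 220.2] got [261.  219.3] area 72 world [ 0.5875 -0.0752] want [ 0.5889 -0.0737]
scene 1 pred [289.4 226.6] got [289.7 225.6] area 49 world [ 0.5683 -0.0286] want [ 0.5706 -0.0273]
scene 1 pred [289.4 226.6] got [294.4 233.7] area 25 world [ 0.5775 -0.01  ] want [ 0.5706 -0.0273]
scene 2 pred [301.1 217.3] got [301.  216.7] area 193 world [ 0.5405 -0.0287] want [ 0.5416 -0.0275]
scene 2 pred [301.1 217.3] got [305.7 224. ] area 30 world [ 0.5489 -0.011 ] want [ 0.5416 -0.0275]
```

```bash
python3 -m crank '0.3 -0.1 0 0 0;0.3 -0.2 0 0 0;0.3 -0.3 0 0 0;0.3 -0.35 0 0 0;0.3 -0.4 0 0 0;0.3 -0.45 0 0 0;0.3 -0.48 0 0 0;0.3 -0.48 0 0 0' 20; python3 -m crank '0.3 -0.02 0 0 0;0.3 -0.02 0 0 0;0.3 -0.02 0 0 0' ; python3 go.py 0.6063 -0.0738 0.192 180.4;  python3 -m crank '0.3 -0.02 0 0 0;0.3 -0.02 0 0 0;0.3 -0.02 0 0 0' ;python3 go.py 0.6063 -0.0738 0.192 180.4
```

```text
time_s: 8.02
position: [0.6024, -0.0732, 0.1928]
tool_rot: [0.013, -3.137, -0.001]
force: [-6.6, 0.6, 11.8]
finger_gap: 0.049
grip_force: 26.1
time_s: 8.27
position: [0.6036, -0.0732, 0.1928]
tool_rot: [0.013, -3.135, -0.001]
force: [-8.0, -0.3, 13.5]
finger_gap: 0.049
grip_force: 26.2
t8.27 pos [ 0.6036 -0.0732  0.1928] yaw -179.53 tilt [-0.0064  0.0005] F [-8.  -0.3 13.5] gap 0.0490 grip 26.2 q6 -1.77
need units [-0.0268 -0.0064  0.0074] turn [ 0.0002 -0.002   0.0004]
time_s: 8.52
position: [0.6055, -0.0732, 0.1928]
tool_rot: [0.013, -3.135, -0.001]
force: [-8.4, 0.4, 12.3]
finger_gap: 0.0493
grip_force: 26.2
t8.52 pos [ 0.6055 -0.0732  0.1928] yaw -179.53 tilt [-0.0067  0.0005] F [-8.4  0.4 12.3] gap 0.0493 grip 26.2 q6 -1.77
need units [-0.0081 -0.0064  0.0077] turn [ 0.0002 -0.0021  0.0004]
```

```bash
for i in 1 2 3; do python3 -m crank '0.3 -0.02 0 0 0;0.3 -0.02 0 0 0;0.3 -0.02 0 0 0' | grep -E "posi|force: \["; done;  python3 est.py scene 0.612 -0.0735 0.4
```

```text
position: [0.6074, -0.0732, 0.1928]
force: [-8.9, 0.1, 12.9]
position: [0.609, -0.0731, 0.1928]
force: [-9.4, -1.3, 14.6]
position: [0.6096, -0.0731, 0.1927]
force: [-13.9, -0.9, 16.8]
scene 0 pred [236.7 238.5] got [238.8 236.4] area 76 world [ 0.639  -0.0742] want [ 0.6445 -0.0733]
scene 1 pred [265.6 245.5] got [267.9 242.9] area 52 world [ 0.6198 -0.028 ] want [ 0.6262 -0.0269]
scene 1 pred [265.6 245.5] got [273.2 251.5] area 30 world [ 0.628  -0.0087] want [ 0.6262 -0.0269]
scene 2 pred [278.2 235.5] got [278.2 235. ] area 195 world [ 0.5965 -0.0279] want [ 0.5972 -0.0271]
scene 2 pred [278.2 235.5] got [284.8 241.5] area 35 world [ 0.6004 -0.0097] want [ 0.5972 -0.0271]
```

```bash
python3 -m crank '0.3 -0.03 0 0 0;0.3 -0.03 0 0 0;0.3 -0.03 0 0 0;0.3 -0.03 0 0 0;0.3 -0.03 0 0 0;0.3 -0.03 0 0 0;0.3 -0.03 0 0 0;0.3 -0.03 0 0 0;0.3 -0.03 0 0 0;0.3 -0.03 0 0 0'| grep -E "posi|force: \[|rot"; python3 go.py 0.6063 -0.0738 0.192 180.4
python3 - <<'E'
from h import *
t=env.grab_frame("scene")[...,::-1][180:300,190:350]
cv2.imwrite("pics/s4.png",cv2.resize(t,None,fx=4.5,fy=4.5,interpolation=cv2.INTER_CUBIC))
E
```

```text
position: [0.6108, -0.0731, 0.1925]
tool_rot: [0.013, -3.125, -0.001]
force: [-17.9, -2.0, 21.1]
t10.15 pos [ 0.6108 -0.0731  0.1925] yaw -179.51 tilt [-0.0164  0.0007] F [-17.9  -2.   21.1] gap 0.0491 grip 26.8 q6 -1.76
need units [ 0.0446 -0.0062  0.0055] turn [ 0.0003 -0.0052  0.0005]
```

View pics/s4.png

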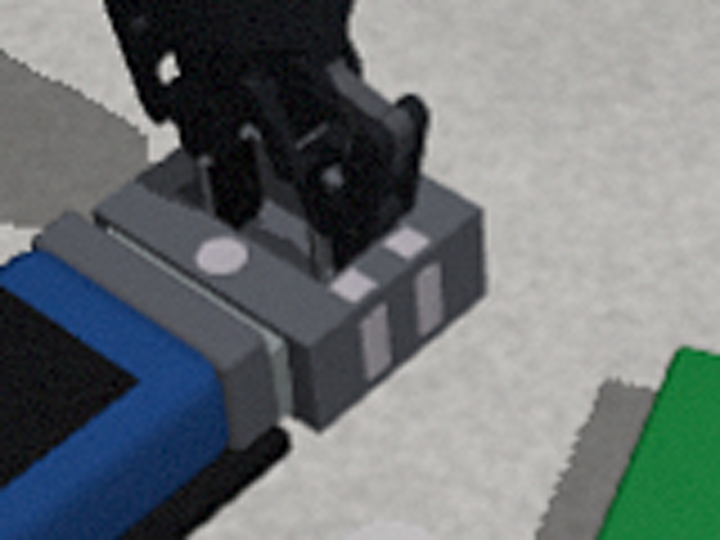

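Round face is home: the block's front at (100–320, 215–345) lies flush on the plate, pressed at 18 N against the stop, flat on the bench and held for over a second. Now I'll draw back.

```bash
python3 -m crank '0.3 0.05 0 0 0;0.3 0.12 0 0 0;0.3 0.22 0 0 0;0.3 0.35 0 0 0;0.3 0.5 0 0 0;0.3 0.65 0 0 0;0.3 0.8 0 0 0;0.3 0.92 0 0 0;0.3 1 0 0 0;0.3 1 0 0 0'| grep -E "posi|force: \[|rot"; python3 go.py 0.52 -0.0735 0.193 180.4;python3 est.py scene 0.514 -0.0735 0.4
```

```text
position: [0.5163, -0.0742, 0.1926]
tool_rot: [-0.012, 3.141, -0.0]
force: [-1.2, -1.0, 8.5]
t11.03 pos [ 0.5163 -0.0742  0.1926] yaw -179.57 tilt [ 0.0005 -0.0002] F [-1.2 -1.   8.5] gap 0.0493 grip 26.7 q6 -1.80
need units [-0.0369  0.0064 -0.0044] turn [-0.0001  0.0002  0.0002]
scene 0 pred [278.9 207.2] got [278.  206.8] area 66 world [ 0.5469 -0.0752] want [ 0.5465 -0.0733]
scene 1 pred [306.7 213.3] got [314.4 205. ] area 14 world [ 0.504  -0.0308] want [ 0.5282 -0.0269]
scene 1 pred [306.7 213.3] got [305.8 212.6] area 47 world [ 0.5278 -0.0292] want [ 0.5282 -0.0269]
scene 1 pred [306.7 213.3] got [310.6 220.3] area 18 world [ 0.5372 -0.0107] want [ 0.5282 -0.0269]
scene 2 pred [317.9 204.5] got [317.8 203.4] area 190 world [ 0.4971 -0.029 ] want [ 0.4992 -0.0271]
scene 2 pred [317.9 204.5] got [321.1 211.1] area 26 world [ 0.5086 -0.0121] want [ 0.4992 -0.0271]
```

```bash
python3 -m crank '0.3 0 0 0 0.03;0.3 0 0 0 0.06;0.3 0 0 0 0.09;0.3 0 0 0 0.12;0.3 0 0 0 0.15;0.3 0 0 0 0.18;0.3 0 0 0 0.21;0.3 0 0 0 0.24;0.3 0 0 0 0.25;0.3 0 0 0 0.25'| grep -E "posi|force: \[|rot"; python3 -m crank '0.3 0 0 0 0.03;0.3 0 0 0 0.06;0.3 0 0 0 0.09;0.3 0 0 0 0.12;0.3 0 0 0 0.15;0.3 0 0 0 0.18;0.3 0 0 0 0.21;0.3 0 0 0 0.24;0.3 0 0 0 0.25;0.3 0 0 0 0.25'| grep -E "posi|force: \[|rot"; python3 go.py 0.5963 -0.0738 0.193 90.4; python3 est.py scene 0.516 -0.0735 -89.6
```

```text
position: [0.5176, -0.0742, 0.1925]
tool_rot: [1.192, 2.905, -0.0]
force: [0.1, -0.8, 9.2]
position: [0.5176, -0.0742, 0.1925]
tool_rot: [2.213, 2.228, 0.0]
force: [-0.1, -0.8, 8.9]
t12.75 pos [ 0.5176 -0.0742  0.1925] yaw 90.39 tilt [ 0.0009 -0.0007] F [-0.1 -0.8  8.9] gap 0.0490 grip 26.7 q6 -0.23
need units [-0.0012  0.7869 -0.004 ] turn [ 0.0003  0.0002 -0.0001]
scene 0 pred [277.2 190.6] got [277.2 192. ] area 13 world [ 0.5192 -0.1033] want [ 0.5162 -0.106 ]
scene 1 pred [266.2 208.5] got [268.8 211.2] area 110 world [ 0.5648 -0.0794] want [ 0.5626 -0.0877]
scene 2 pred [278.8 215.8] got [277.7 215.6] area 43 world [ 0.5633 -0.0603] want [ 0.5624 -0.0587]
```

```bash
sed -i 's/sys.argv\[2:5\])/sys.argv[2:])/; s/^est(sys.*/a=list(map(float,sys.argv[2:]));est(sys.argv[1],*a[:3],*(int(v) for v in a[3:]))/' est.py; python3 est.py wrist 0.5176 -0.0742 -89.6 30; python3 est.py scene 0.5176 -0.075 -89.6 6
```

```text
wrist 0 pred [326.6 417.2] got [325.4 411.3] area 2118 world [ 0.5174 -0.1037] want [ 0.5178 -0.1067]
wrist 1 pred [449.1 379.8] got [464.1 358.9] area 633 world [ 0.5686 -0.0788] want [ 0.5642 -0.0884]
wrist 2 pred [458.4 312.9] got [483.7 318.7] area 532 world [ 0.5734 -0.0617] want [ 0.564  -0.0594]
wrist 2 pred [458.4 312.9] got [456.7 314.9] area 1060 world [ 0.5635 -0.0602] want [ 0.564  -0.0594]
scene 0 pred [276.  190.7] got [277. 192.] area 14 world [ 0.5194 -0.1035] want [ 0.5178 -0.1075]
scene 1 pred [264.9 208.6] got [267.  210.2] area 68 world [ 0.565  -0.0834] want [ 0.5642 -0.0892]
scene 2 pred [277.4 215.9] got [277.6 215.6] area 42 world [ 0.5633 -0.0604] want [ 0.564  -0.0602]
```

```bash
python3 -m crank '0.3 0 0.1 0 0;0.3 0 0.2 0 0;0.3 0 0.3 0 0;0.3 0 0.4 0 0;0.3 0 0.5 0 0;0.3 0 0.6 0 0;0.3 0 0.67 0 0;0.3 0 0.73 0 0;0.3 0 0.76 0 0;0.3 0 0.76 0 0' | grep -E "posi|force: \[";for i in 1 2 3; do python3 -m crank '0.3 0 0.02 0 0;0.3 0 0.02 0 0;0.3 0 0.02 0 0' | grep -E "posi|force: \["; done;  python3 est.py scene 0.5965 -0.0742 -89.6 6;python3 est.py wrist 0.5965 -0.0742 -89.6 20
```

```text
position: [0.5911, -0.0732, 0.1923]
force: [-7.4, 0.2, 13.4]
position: [0.592, -0.0733, 0.1923]
force: [-9.9, -0.9, 16.1]
position: [0.594, -0.0732, 0.1923]
force: [-9.9, 1.5, 15.5]
position: [0.5959, -0.0732, 0.1924]
force: [-10.6, -0.7, 15.6]
scene 1 pred [230.8 233.8] got [232.1 235.9] area 86 world [ 0.6451 -0.0832] want [ 0.6431 -0.0884]
scene 2 pred [243.5 241.9] got [244.5 241.1] area 48 world [ 0.6406 -0.0593] want [ 0.6429 -0.0594]
wrist 0 pred [331.3 420. ] got [326.4 409.6] area 465 world [ 0.5947 -0.1015] want [ 0.5967 -0.1067]
wrist 1 pred [454.3 383.6] got [465.  366.8] area 136 world [ 0.6461 -0.0807] want [ 0.6431 -0.0884]
wrist 2 pred [464.  316.9] got [458.7 315.2] area 916 world [ 0.6409 -0.0587] want [ 0.6429 -0.0594]
```

```bash
for i in 1 2 3; do python3 -m crank '0.3 0 0.02 0 0;0.3 0 0.02 0 0;0.3 0 0.02 0 0' | grep -E "posi|force: \["; done;python3 go.py 0.5963 -0.0738 0.193 90.4
```

```text
position: [0.5978, -0.0732, 0.1924]
force: [-10.3, -0.3, 16.1]
position: [0.5988, -0.0732, 0.1924]
force: [-13.2, -0.8, 19.4]
position: [0.5994, -0.0732, 0.1925]
force: [-18.4, -1.3, 23.1]
t15.33 pos [ 0.5994 -0.0732  0.1925] yaw 90.52 tilt [-0.0144  0.0004] F [-18.4  -1.3  23.1] gap 0.0490 grip 27.8 q6 -0.20
need units [-0.0059 -0.0312 -0.0042] turn [-0.0046 -0.0002  0.0007]
```

```bash
python3 -m crank '-0.1 0 -0.01 -0.01 0;-0.15 0 -0.02 -0.01 0;-0.15 0 -0.03 -0.01 0;-0.15 0 -0.03 -0.01 0;-0.15 0 -0.03 -0.01 0' 20; python3 go.py 0.597 -0.0735 0.30 90.4;python3 est.py scene 0.5965 -0.0742 -89.6 6
```

```text
time_s: 15.75
position: [0.6026, -0.0734, 0.1922]
tool_rot: [-2.212, -2.23, 0.0]
force: [-0.3, -0.0, -0.7]
finger_gap: 0.0364
grip_force: 0.0
t15.75 pos [ 0.6026 -0.0734  0.1922] yaw 90.46 tilt [-0.0005  0.0001] F [-0.3 -0.  -0.7] gap 0.0364 grip 0.0 q6 -0.20
need units [-8.000e-04 -5.600e-02 -1.078e+00] turn [-0.0002 -0.      0.0004]
scene 1 pred [230.8 233.8] got [231.9 236.1] area 86 world [ 0.6456 -0.0832] want [ 0.6431 -0.0884]
scene 2 pred [243.5 241.9] got [243.6 241.8] area 47 world [ 0.6425 -0.0594] want [ 0.6429 -0.0594]
```

```bash
python3 -m crank '-0.15 0 -0.04 0 0;-0.15 0 -0.05 -0.1 0;-0.15 0 -0.05 -0.3 0;-0.15 0 -0.05 -0.6 0;-0.15 0 -0.05 -1 0;-0.15 0 -0.05 -1 0' | grep -E "posi|force: \["; python3 -m crank '-0.15 0 0 -1 0;-0.15 0 0 -1 0;-0.15 0 0 -1 0;-0.15 0 0 -1 0' | grep -E "posi|force: \["
for i in 1 2 3 4; do python3 -m crank '-0.15 -1 -0.6 0 0;-0.15 -1 -0.6 0 0;-0.15 -1 -0.6 0 0;-0.15 -1 -0.6 0 0;-0.15 -1 -0.6 0 0' | grep -E "posi"; done
python3 est.py top 0.5965 -0.0742 -89.6 7
python3 - <<'E'
from h import *
t=env.grab_frame("top")[...,::-1]; cv2.imwrite("pics/t5f.png",t)
cv2.imwrite("pics/t5.png",cv2.resize(t[155:285,295:435],None,fx=4.5,fy=4.5,interpolation=cv2.INTER_CUBIC))
E
```

```text
position: [0.6, -0.0739, 0.3006]
force: [1.3, -0.5, 1.1]
position: [0.5987, -0.0737, 0.3994]
force: [1.1, 0.2, 1.0]
position: [0.5369, -0.1751, 0.3922]
position: [0.4787, -0.2749, 0.3922]
position: [0.4203, -0.3749, 0.3923]
position: [0.3615, -0.475, 0.3922]
top 0 pred [388.2 220.4] got [386.9 220.4] area 98 world [ 0.5968 -0.1047] want [ 0.5967 -0.1067]
top 1 pred [374.5 193.1] got [374.5 186.6] area 33 world [ 0.654 -0.089] want [ 0.6431 -0.0884]
top 1 pred [374.5 193.1] got [372.9 193.3] area 58 world [ 0.6429 -0.0857] want [ 0.6431 -0.0884]
top 2 pred [356.6 194. ] got [356.4 187.7] area 34 world [ 0.6536 -0.0597] want [ 0.6429 -0.0594]
top 2 pred [356.6 194. ] got [355.4 194.1] area 58 world [ 0.6428 -0.0575] want [ 0.6429 -0.0594]
```

View pics/t5.png

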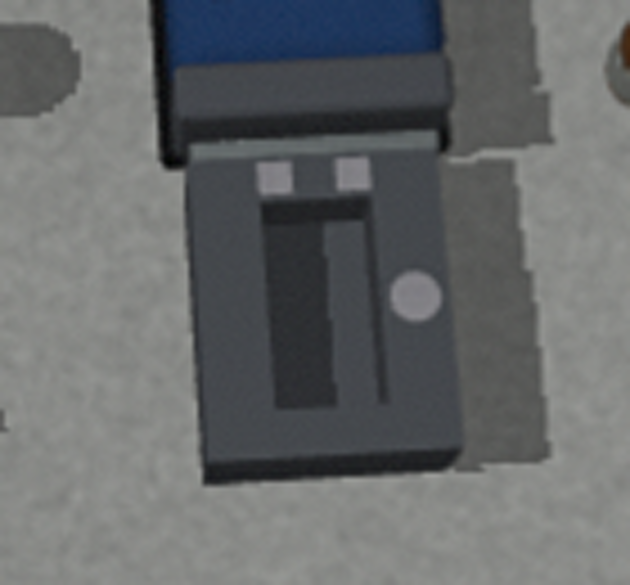

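In the final top view the block's front corners (187 and 440) match the plate's ends (about 189 and 438), and the squares' midpoint (313) sits on the plate's middle. The bars face is at x≈0.651, which is fully home, and the block is square and flat with the robot clear.

```bash
python3 -c "
from bench import env
print(env.hand_in())"
```

```text
the job is handed in; nothing more can be done
None
```

The job is handed in: I pressed the round-window face fully home and held it for over a second, then drew the block back, turned it a quarter turn and left the bars face pressed home, square and centred to within about 1 mm by the camera, with the robot clear; no verdict was returned.

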